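# Complete the row of control modules on the bench shelf

## Task

Complete the row on the low shelf: take the orange module out of the blue transport carrier and the blue module from the bench, and stand each upright and fully down in the tray with its own colour tag, coloured front facing out over the tag like its neighbours. The places are too close together for fingers between the modules, so set the orange one down on the bench and take it again by its front and back. Leave the green and yellow modules in their trays and do not disturb the other things on the bench.

Things in the scene. Friction and masses are not known exactly. Their poses are not given: they have to be found in the camera images.
- shelf: low wooden shelf, 92 deep (its x) x 234 wide (its y) mm: a board with its top 30 mm above the bench, between two end cheeks 10 mm thick and 115 mm tall (inner faces 107 mm either side of the middle). Fixed. Origin: on the bench under its middle; its x points away from its open front, z up. Four places stand side by side on it, 52 mm apart, in any colour order
- orange_place: place of the orange module on the shelf: shallow grey tray 68 (x) x 50 (y) x 8 mm with its tag in orange at its front (-x) edge, 10 mm high. Its cavity is 62 (x) x 44 (y) mm, its floor 3 mm and its rim 8 mm above the origin. Fixed. Origin: centre of its underside, on the shelf board (30 mm above the bench); x away from the shelf's front, z up
- blue_place: place of the blue module on the shelf: shallow grey tray 68 (x) x 50 (y) x 8 mm with its tag in blue at its front (-x) edge, 10 mm high. Its cavity is 62 (x) x 44 (y) mm, its floor 3 mm and its rim 8 mm above the origin. Fixed. Origin: centre of its underside, on the shelf board (30 mm above the bench); x away from the shelf's front, z up
- green_place: place of the green module on the shelf: shallow grey tray 68 (x) x 50 (y) x 8 mm with its tag in green at its front (-x) edge, 10 mm high. Its cavity is 62 (x) x 44 (y) mm, its floor 3 mm and its rim 8 mm above the origin. Fixed. Origin: centre of its underside, on the shelf board (30 mm above the bench); x away from the shelf's front, z up
- yellow_place: place of the yellow module on the shelf: shallow grey tray 68 (x) x 50 (y) x 8 mm with its tag in yellow at its front (-x) edge, 10 mm high. Its cavity is 62 (x) x 44 (y) mm, its floor 3 mm and its rim 8 mm above the origin. Fixed. Origin: centre of its underside, on the shelf board (30 mm above the bench); x away from the shelf's front, z up
- orange_module: white box-shaped control module with the front panel and a stripe on top in orange, the stripe along the front edge, 58 deep (x) x 40 wide (y) x 95 tall (z) mm, 0.15 to 0.31 kg; stands in the carrier at the start. Origin: centre of its underside; the front faces -x, z up
- orange_front (a point): centre of the front face of the orange module (29 mm from its axis, 47.5 mm above its underside)
- blue_module: white box-shaped control module with the front panel and a stripe on top in blue, the stripe along the front edge, 58 deep (x) x 40 wide (y) x 95 tall (z) mm, 0.15 to 0.31 kg; stands loose on the bench at the start. Origin: centre of its underside; the front faces -x, z up
- blue_front (a point): centre of the front face of the blue module (29 mm from its axis, 47.5 mm above its underside)
- green_module: white box-shaped control module with the front panel and a stripe on top in green, the stripe along the front edge, 58 deep (x) x 40 wide (y) x 95 tall (z) mm, 0.15 to 0.31 kg; stands in its place at the start. Origin: centre of its underside; the front faces -x, z up
- green_front (a point): centre of the front face of the green module (29 mm from its axis, 47.5 mm above its underside)
- yellow_module: white box-shaped control module with the front panel and a stripe on top in yellow, the stripe along the front edge, 58 deep (x) x 40 wide (y) x 95 tall (z) mm, 0.15 to 0.31 kg; stands in its place at the start. Origin: centre of its underside; the front faces -x, z up
- yellow_front (a point): centre of the front face of the yellow module (29 mm from its axis, 47.5 mm above its underside)
- carrier: blue sheet-metal transport channel, 72 (x) x 170 (y) x 105 (z) mm, open at the top: two tall walls 4 mm thick along its y, 64 mm apart inside, close to the front and back of the module within; floor 4 mm thick; ends almost open (lips 14 mm high). Fixed. Origin: centre of its underside
- joystick_unit: joystick with a red ball on a small plate, 60x95x129 mm, standing at the back right; a bystander. Origin: centre of its underside
- masking_tape: roll of blue tape lying flat, 78 mm across, 25 mm high, at the back; a bystander. Origin: centre of its underside
- screwdriver_c: green screwdriver, 143 mm, lying along y at the front edge; a bystander. Origin: centre of its underside
- marker_2: white marker pen with a blue cap, 128 mm, lying along y at the front edge; a bystander. Origin: centre of its underside
- side_cutter: side cutter with blue handles, 141 mm, lying at the left; a bystander. Origin: centre of its underside
Things that resemble listed ones, but are neither listed nor needed, are in the scene too. Leave any pink or purple look-alike of the orange_module alone.

How it is judged (in metres and radians):
On the way:
1. the orange module is set down upright on the open bench, out of the carrier, and let go (height (world z) of orange_module below 0.003 m and angle between orange_module's own z axis and vertical below 0.05 rad and horizontal distance between orange_module and carrier above 0.07 m and contact force between the fingers and orange_module below 0.1 N), for 0.1 s.
At the end, for the whole second after the job is handed in: All four modules stand in the trays of their own colours, fronts to the tag: centred within 5 mm, underside within 3 mm of the tray floor, upright within 3 degrees, square within 7 degrees, at rest and released (x of orange_module in the frame of orange_place between -0.005 and 0.005 m and y of orange_module in the frame of orange_place between -0.005 and 0.005 m and z of orange_module in the frame of orange_place between 0 and 0.006 m and angle between each of orange_module, blue_module, green_module, yellow_module's own z axis and vertical below 0.05 rad and angle between the x axis of orange_module and the x axis of orange_place, either way round below 0.12 rad and x of orange_front in the frame of orange_place below -0.015 m and linear speed of each of orange_module, blue_module, green_module, yellow_module below 0.02 m/s and x of blue_module in the frame of blue_place between -0.005 and 0.005 m and y of blue_module in the frame of blue_place between -0.005 and 0.005 m and z of blue_module in the frame of blue_place between 0 and 0.006 m and angle between the x axis of blue_module and the x axis of blue_place, either way round below 0.12 rad and x of blue_front in the frame of blue_place below -0.015 m and x of green_module in the frame of green_place between -0.005 and 0.005 m and y of green_module in the frame of green_place between -0.005 and 0.005 m and z of green_module in the frame of green_place between 0 and 0.006 m and angle between the x axis of green_module and the x axis of green_place, either way round below 0.12 rad and x of green_front in the frame of green_place below -0.015 m and x of yellow_module in the frame of yellow_place between -0.005 and 0.005 m and y of yellow_module in the frame of yellow_place between -0.005 and 0.005 m and z of yellow_module in the frame of yellow_place between 0 and 0.006 m and angle between the x axis of yellow_module and the x axis of yellow_place, either way round below 0.12 rad and x of yellow_front in the frame of yellow_place below -0.015 m); the robot touches nothing.
It fails at once if a bystander is moved by more than 20 mm (distance of any of joystick_unit, masking_tape, screwdriver_c, marker_2, side_cutter from where it was at the start of the episode above 0.02 m).
It fails at once if the green or yellow module is lifted or knocked out of its tray, or any module falls over (distance of any of green_module, yellow_module from where it was at the start of the episode above 0.012 m or angle between any of orange_module, blue_module, green_module, yellow_module's own z axis and vertical above 1 rad).
It also fails if it takes over 69 s, if anything falls off the work surface, if the arm or the gripper's body presses on something with over 40 N, if the wrist force passes 120 N, or if a joint passes its speed limit or range.

## Robot

A 6-joint arm with a two-finger parallel gripper is mounted at the origin on a cart in front of the work surface, level with it; the furniture and walls round the work are solid. World frame = base frame: x ahead of the robot, y to its left, z up, the work surface at z = 0. Lengths are in mm, angles in rad, forces in N, time in s.
With the tool pointing down it reaches from about 350 to 975 mm from the base axis. Payload 7.1 kg.
Tool frame: the origin (TCP) lies midway between the tips of the shut fingers; the grasp point (between the pads) lies 19 mm behind it; z points along the fingers, y is the line along which they close (so a half turn about z gives the same grasp; the last joint's range is limited). The gripper opens to 88 mm and grips with 3 to 60 N. Pads are 20 mm wide; open, the fingers measure 115 mm over their backs; the gripper's body (75 mm by 178 mm) begins 61 mm behind the grasp point.
Start: joints at [1.297, 0.423, 1.63, -0, 1.089, -0.019], TCP at [157.501, 604.813, 222.675] pointing down, gripper open.
Joint ranges: [-3, 3], [-0.9, 2.11], [0.09, 2.58], [-1.31, 4.45], [0.11, 2.69], [-2.54, 2.54]. Speed limits (rad/s): [2.39, 2.39, 3.01, 3.14, 3.14, 3.14].

## Interface

Orientations are given as a rotation vector (axis times angle).
In Python, from workcell import ctrl gives the robot as it stands. The module is installed in compiled form; this text tells all that it offers.
- The arm moves only by the tool apply_moves, never from a script. Its argument "targets" is a list of rows, each a list of 3 entries, a list of its own where there are three numbers: the opening, from -1 (shut) to 1 (fully open), then the shift along the tool's x, y, z normalised to -1 to 1, where 1 is 5 cm, then the turn, a rotation vector about the tool's x, y, z normalised to -1 to 1, where 1 is 90 degrees. In form: [[jaw, [x, y, z], [wx, wy, wz]], ...]. A call has 1 to 8 rows; each row shifts and turns the commanded pose from where the row before left it, along the tool's axes as they then stand; what a row does not reach is not made up. A row lasts 1/8 s, in which the tool goes at most 62.5 mm and 10.7 degrees, less where a joint would pass 70% of its speed; a pose out of reach is approached as far as the arm can. A call with a number of a shift or a turn outside -1 to 1 is refused whole. A call with a gripper value outside its range is refused whole. The fingers move at their own pace and stop on an object; the grip force is fixed at half the most. Time passes only in rows, so rows that do not move let the fingers close. It gives the time, the measured TCP pose, the force, the opening and the grip force at its end, in the units of the state.
- ctrl.get_obs(): the state, without advancing time (a new reading comes with each control period).
- ctrl.get_image(name): name is "scene" or "top" or "wrist"; returns a dict with "pixels" (480x640x3 uint8, blue, green, red), "camera_matrix" (3x3 intrinsics, pixels), "view" (4x4, takes a point from world to camera coordinates); the wrist camera has in their place "hand_eye" (4x4, takes a point from camera to tool coordinates, whose origin is the TCP and whose axes are the flange's). Camera axes: x right, y down, z forward; pixel columns grow to the right and rows downward; lengths in mm; the calibration is good to about 2 mm. A picture is of the moment at which its call begins: read the wrist's pose just before it. There is no depth.
- ctrl.close_job(): hands the job in; it is judged then, once.
Trained networks look in the newest picture that a camera, given by its name, has taken for a name from the list of things; names that differ only in an ending like _2 or _b are one class to them, and where a whole thing is asked for, a point or a joint stands for the part that bears it (a point fixed in the world has none). Each returns a list of dicts, best first, with "score" (0 to 1); they miss things now and then, are a little off and sometimes report something else, mostly with a low value. They report only what shows in the picture. A call takes as long as a camera call. They do not tell look-alikes from the thing itself.
- ctrl.masks_of(label, camera): "region" (480x640 bool, what is visible of it) and "bbox" ([left, top, right, bottom] in pixels, round what is visible of it).
- ctrl.pinpoint(label, camera): "xy" ([column, row] in pixels: a listed point, or the origin of a listed thing).
The state is a dict: "t": time; "qpos": joint angles; "qvel": joint speeds; "joint_torque": joint torques, N m; "ee_pos": TCP position; "orientation": TCP orientation; "ft_force": force on the tool from outside, world axes, zero at the start; "moment": the same for the moment, N m; "width": finger opening in mm; "grasp_force": force on a finger pad.
Only numpy, scipy, OpenCV 4.12 (cv2) and the standard library are available. Lean on these libraries where they do the work, as an engineer would, in place of code of your own. Each camera call takes 0.05 s, during which the arm holds its last target. There are 200 camera calls.

## Working session

There is one attempt and no reset: what is moved stays moved. The work goes in short steps, Python scripts to look and compute and a tool call to move; the robot and the scene stay as the last step left them, time stands still between calls to the robot, and variables do not carry over. Pictures are saved under pics/ and viewed, at most 10 in all, crops included, and the job is handed in when it is done.

Besides the shell and the picture viewer there is one more tool, called after ">>>" as name(argument=value, ...), one argument or row to a line, values as JSON. apply_moves: Moves the arm, as the interface text tells. Scaled input: -1 to 1 covers 5 cm each way for a shift and 90 degrees each way for a turn. Its arguments: {"type":"object","properties":{"targets":{"type":"array"}},"required":["targets"]}

```bash
mkdir -p pics
python3 - <<'E'
from workcell import ctrl
import cv2,numpy as np
o=ctrl.get_obs(); print({k:np.round(v,3).tolist() for k,v in o.items()})
for n in ["scene","top"]:
    im=ctrl.get_image(n); cv2.imwrite(f"pics/{n}0.png",im["pixels"]); print(n,np.round(im["camera_matrix"],1).tolist(),np.round(im["view"],3).tolist())
    for l in ["orange_module","blue_module","green_module","yellow_module","orange_place","blue_place","green_place","yellow_place","carrier","shelf","orange_front","blue_front"]:
        print(l,[(round(d["score"],2),np.round(d["xy"]).tolist()) for d in ctrl.pinpoint(l,n)[:3]])
E
```

```text
{'t': 0.0, 'qpos': [1.297, 0.424, 1.631, -0.0, 1.089, -0.019], 'qvel': [0.001, -0.001, -0.0, -0.001, 0.001, 0.001], 'joint_torque': [0.0, -54.463, -27.366, 0.064, 0.023, -0.0], 'ee_pos': [157.336, 604.301, 221.92], 'orientation': [-0.399, -3.116, 0.002], 'ft_force': [-0.187, 0.133, 0.1], 'moment': [0.034, -0.005, 0.015], 'grasp_force': 0.0, 'width': 87.753}
scene [[517.8, 0.0, 314.7], [0.0, 517.8, 238.7], [0.0, 0.0, 1.0]] [[0.77, -0.638, 0.019, -386.019], [-0.422, -0.53, -0.735, 337.703], [0.479, 0.558, -0.677, 871.909], [0.0, 0.0, 0.0, 1.0]]
orange_module [(0.94, [388.0, 400.0]), (0.74, [253.0, 261.0]), (0.62, [415.0, 344.0])]
blue_module [(0.56, [216.0, 232.0])]
green_module [(0.83, [344.0, 269.0])]
yellow_module [(0.89, [363.0, 283.0]), (0.17, [351.0, 275.0])]
orange_place [(0.74, [378.0, 294.0])]
blue_place [(0.83, [326.0, 261.0]), (0.48, [199.0, 200.0])]
green_place [(0.71, [339.0, 271.0])]
yellow_place [(0.69, [357.0, 286.0]), (0.67, [360.0, 282.0]), (0.17, [211.0, 234.0])]
carrier [(0.73, [394.0, 405.0])]
shelf [(0.7, [349.0, 288.0])]
orange_front [(0.72, [244.0, 240.0]), (0.6
[... 174 characters left out ...]
, [-0.995, 0.008, -0.096, 526.865], [0.096, -0.012, -0.995, 1153.389], [0.0, 0.0, 0.0, 1.0]]
orange_module [(0.77, [429.0, 218.0]), (0.76, [455.0, 275.0]), (0.65, [270.0, 272.0])]
blue_module [(0.59, [458.0, 273.0]), (0.57, [216.0, 280.0])]
green_module [(0.93, [342.0, 218.0]), (0.63, [426.0, 171.0])]
yellow_module [(0.89, [365.0, 216.0])]
orange_place [(0.61, [384.0, 214.0]), (0.36, [360.0, 216.0])]
blue_place []
green_place [(0.45, [341.0, 219.0])]
yellow_place [(0.54, [360.0, 219.0])]
carrier [(0.58, [460.0, 273.0])]
shelf [(0.17, [457.0, 276.0])]
orange_front [(0.81, [256.0, 271.0]), (0.7, [460.0, 286.0]), (0.2, [342.0, 220.0])]
blue_front [(0.86, [210.0, 294.0]), (0.66, [458.0, 273.0])]
```

View pics/top0.png

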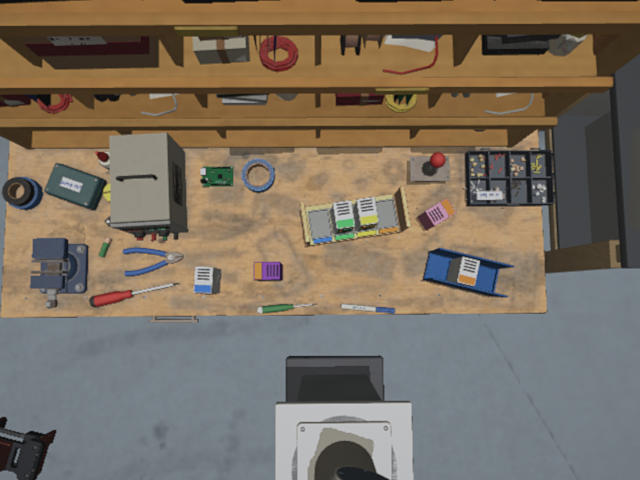

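View pics/scene0.png

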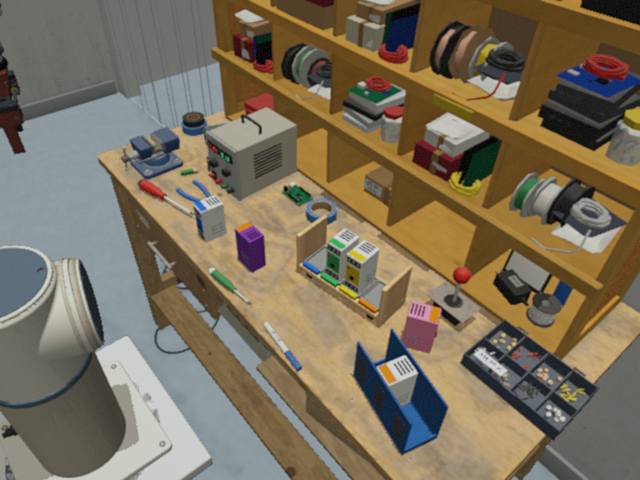

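```bash
cat > h.py <<'E'
from workcell import ctrl
import cv2,numpy as np
from scipy.spatial.transform import Rotation as R
from scipy.optimize import minimize
def pose(o=None):
    o=o or ctrl.get_obs(); T=np.eye(4); T[:3,:3]=R.from_rotvec(o["orientation"]).as_matrix(); T[:3,3]=o["ee_pos"]; return T
def cam(n,save=None):
    T=pose(); im=ctrl.get_image(n)
    V=im["view"] if "view" in im else np.linalg.inv(T@im["hand_eye"])
    if save: cv2.imwrite(f"pics/{save}.png",im["pixels"])
    return im["pixels"],np.array(im["camera_matrix"]),np.array(V)
def ray(K,V,uv,z):
    uv=np.asarray(uv,float); C=np.linalg.inv(V); d=C[:3,:3]@np.linalg.solve(K,[*uv,1]); c=C[:3,3]
    return (c+d*(z-c[2])/d[2])
def proj(K,V,P):
    P=np.atleast_2d(P); q=P@V[:3,:3].T+V[:3,3]; q=q@K.T; return q[:,:2]/q[:,2:]
def box(x,y,yaw,z0,dx,dy,h):
    c,s=np.cos(yaw),np.sin(yaw); return np.array([[x+c*a-s*b,y+s*a+c*b,z0+k] for k in(0,h) for a in(-dx/2,dx/2) for b in(-dy/2,dy/2)])
def plan(p,yaw,n=None):
    """tool-frame shift to TCP target p (mm) with tool y axis at yaw (deg, mod 180), pointing down"""
    T=pose(); Y=np.radians(yaw); y=np.array([np.cos(Y),np.sin(Y),0]); 
    if y@T[:3,1]<0: y=-y
    z=np.array([0,0,-1.]); G=np.c_[np.cross(y,z),y,z]
    r=R.from_matrix(T[:3,:3].T@G).as_rotvec(); s=T[:3,:3].T@(np.array(p)-T[:3,3])
    print("shift units",np.round(s/50,3).tolist(),"turn units",np.round(r/(np.pi/2),3).tolist(), "deg",np.round(np.degrees(r),1).tolist())
E
python3 - <<'E'
from h import *
K=np.array([[499.6,0,323],[0,499.6,242.2],[0,0,1]])
px,K,V=cam("top")
for n,uv,z in [("blue top",(204,273),95),("orange top",(469,266),99),("carrier",(468,271),105),("blueplace",(320,223),35),("green top",(344,212),128),("yellow top",(368,210),128),("oplace",(389,212),35),("purple",(267,271),95),("cheekL",(305,222),60),("cheekR",(405,205),60),("pink",(436,213),95),("joy",(433,165),60)]:
    print(n,np.round(ray(K,V,uv,z)))
o=ctrl.get_image("wrist"); print(np.round(o["hand_eye"],3).tolist(),np.round(o["camera_matrix"],1).tolist())
c=px[235:305,415:520]; cv2.imwrite("pics/c1.png",cv2.resize(np.hstack([c,px[185:255,300:405]]),None,fx=3.8,fy=3.8,interpolation=cv2.INTER_CUBIC))
E
```

```text
blue top [454. 308.  95.]
orange top [ 465. -276.   99.]
carrier [ 454. -272.  105.]
blueplace [572.  52.  35.]
green top [583.  -0. 128.]
yellow top [587. -52. 128.]
oplace [ 597. -111.   35.]
purple [458. 170.  95.]
cheekL [571.  86.  60.]
cheekR [ 609. -145.   60.]
pink [ 584. -208.   95.]
joy [ 702. -212.   60.]
[[-0.0, -0.958, -0.287, 78.923], [1.0, -0.0, 0.001, 0.286], [-0.001, -0.287, 0.958, -161.42], [0.0, 0.0, 0.0, 1.0]] [[370.5, 0.0, 321.8], [0.0, 370.5, 237.2], [0.0, 0.0, 1.0]]
```

View pics/c1.png

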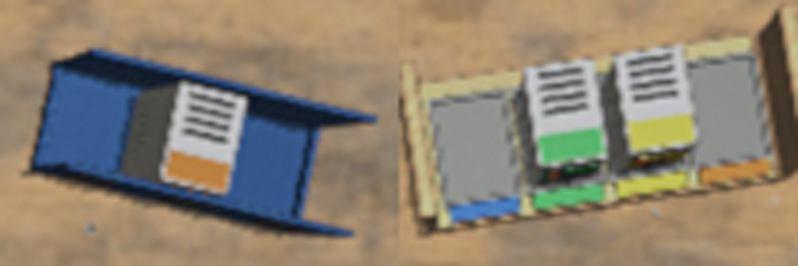

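>>> apply_moves(
  targets=[
    [1, [-0.9, -0.5, -0.08], [0, 0, 0]],
    [1, [-0.9, -0.5, -0.08], [0, 0, 0]],
    [1, [-0.9, -0.5, -0.08], [0, 0, 0]],
    [1, [-0.9, -0.5, -0.08], [0, 0, 0]],
    [1, [-0.9, -0.5, -0.08], [0, 0, 0]],
    [1, [-0.9, -0.5, -0.08], [0, 0, 0]],
    [1, [-0.9, -0.5, -0.08], [0, 0, 0]],
    [1, [-0.9, -0.5, -0.08], [0, 0, 0]],
  ],
)

```text
t: 2.4
ee_pos: [456.6, 319.3, 255.0]
orientation: [0.399, 3.116, 0.001]
ft_force: [1.0, -0.2, 0.1]
width: 87.6
grasp_force: 0.0
```

>>> apply_moves(
  targets=[
    [1, [0, 0, 0], [0, 0, 0.115]],
    [1, [0, 0, 0], [0, 0, 0.115]],
    [1, [0, 0, 0], [0, 0, 0.115]],
    [1, [0, 0, 0], [0, 0, 0.115]],
    [1, [0, 0, 0], [0, 0, 0.115]],
    [1, [0, 0, 0], [0, 0, 0.115]],
    [1, [0, 0, 0], [0, 0, 0.115]],
    [1, [0, 0, 0], [0, 0, 0]],
  ],
)

```text
t: 3.4
ee_pos: [455.5, 320.5, 254.7]
orientation: [2.162, 2.28, 0.0]
ft_force: [0.2, 0.4, -0.6]
width: 87.8
grasp_force: 0.0
```

Run:
```python
from h import *
o=ctrl.get_obs(); print(o["t"],o["ee_pos"],o["orientation"],o["qpos"])
px,K,V=cam("wrist","w1")
for l in ["blue_module","blue_place","green_module","yellow_module","shelf"]:
    for d in ctrl.masks_of(l,"wrist")[:2]: print(l,round(d["score"],2),d["bbox"],d["region"].sum())
```

```text
3.4 [455.50193838 320.52037124 254.74012911] [2.16164354e+00 2.27960129e+00 1.81488778e-04] [ 5.91827205e-01  2.86593302e-01  1.75281234e+00 -2.73483063e-05
  1.10206315e+00  5.38732816e-01]
blue_module 0.76 [268.6, 188.9, 336.6, 252.0] 3704
blue_place 0.64 [267.8, 188.1, 336.7, 249.8] 3707
shelf 0.67 [366.4, 403.4, 458.7, 451.7] 4096
```

View pics/w1.png

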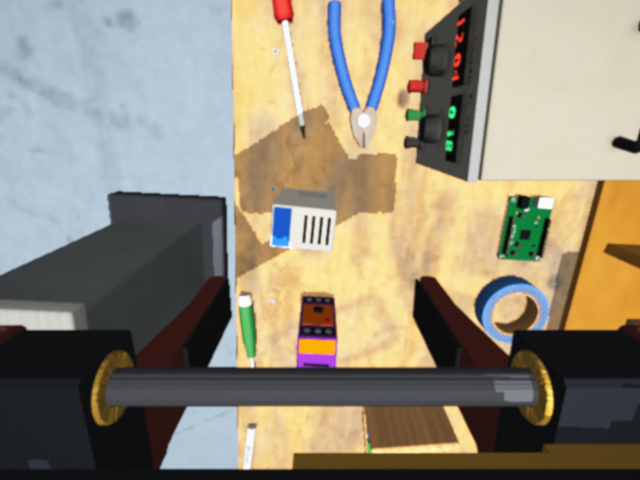

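```bash
cat >> h.py <<'E'
S=4
def fit(region,K,V,x0,dims=(58,40,95),z0=0,freez=False):
    """box pose by silhouette IoU; x0=(x,y,yaw)"""
    m=cv2.resize(region.astype(np.uint8),None,fx=S,fy=S,interpolation=cv2.INTER_LINEAR)>0
    m=cv2.GaussianBlur(cv2.resize(region.astype(np.float32),None,fx=S,fy=S,interpolation=cv2.INTER_LINEAR),(0,0),2)>.5
    def cost(p):
        q=proj(K,V,box(p[0],p[1],p[2]/50,p[3] if freez else z0,*dims))
        h=cv2.convexHull(((q+.5)*S-.5).astype(np.float32)); im=np.zeros(m.shape,np.uint8); cv2.fillConvexPoly(im,np.round(h*16).astype(np.int32),1,shift=4)
        im=im>0; return 1-(im&m).sum()/(im|m).sum()
    x=np.array([x0[0],x0[1],x0[2]*50]+([z0] if freez else []))
    for k in range(3):
        sim=np.vstack([x]+[x+d for d in np.eye(len(x))*[6,3,1.5][k]])
        r=minimize(cost,x,method="Nelder-Mead",options=dict(initial_simplex=sim,xatol=.02,fatol=1e-5)); x=r.x
    out=x.copy(); out[2]/=50; return out,1-r.fun
E
python3 - <<'E'
from h import *
px,K,V=cam("wrist")
m=ctrl.masks_of("blue_module","wrist")[0]["region"]
for fz in (0,1):
    p,i=fit(m,K,V,(454,308,-.05),freez=fz); print("wrist",np.round(p,3),i)
for c in("top","scene"):
    _,K2,V2=cam(c)
    for d in ctrl.masks_of("blue_module",c):
        if d["bbox"][0]<240:
            p,i=fit(d["region"],K2,V2,(454,308,-.05)); print(c,d["score"],np.round(p,3),i)
E
```

```text
wrist [ 4.38053e+02  3.11261e+02 -4.00000e-02] 0.9358250484078299
wrist [ 4.37682e+02  3.07988e+02 -6.10000e-02 -1.19540e+01] 0.9807334710743801
top 0.86 [ 4.39354e+02  3.09000e+02 -4.40000e-02] 0.9359677695868336
scene 0.85 [ 4.37983e+02  3.13001e+02 -1.03000e-01] 0.9576067662107132
```

Run:
```python
from h import *
px,K,V=cam("wrist")
m=ctrl.masks_of("blue_module","wrist")[0]["region"]
k=np.ones((3,3),np.uint8)
for n in (0,1,2):
    p,i=fit(cv2.dilate(m.astype(np.uint8),k,iterations=n)>0,K,V,(438,309,-.05)); print(n,np.round(p,3),i)
q=proj(K,V,box(*p,0,58,40,95)); im=cv2.resize(px[170:270,250:355],None,fx=6,fy=6,interpolation=cv2.INTER_CUBIC)
for a in range(8):
    for b in range(a):
        if bin(a^b).count("1")==1: cv2.line(im,*[tuple(int(v) for v in ((q[c]+.5-[250,170])*6)) for c in (a,b)],(0,0,255),1)
cs,_=cv2.findContours(m.astype(np.uint8),0,cv2.CHAIN_APPROX_NONE)
for c in cs: cv2.polylines(im,[((c+.5-[250,170])*6).astype(np.int32)],True,(0,255,0),1)
cv2.imwrite("pics/o1.png",im)
```

```text
0 [ 4.38327e+02  3.11197e+02 -5.60000e-02] 0.9681227671321858
1 [ 4.38494e+02  3.11169e+02 -5.00000e-02] 0.9607784991884131
2 [ 4.3768e+02  3.1015e+02 -5.6000e-02] 0.8994617931477079
```

View pics/o1.png

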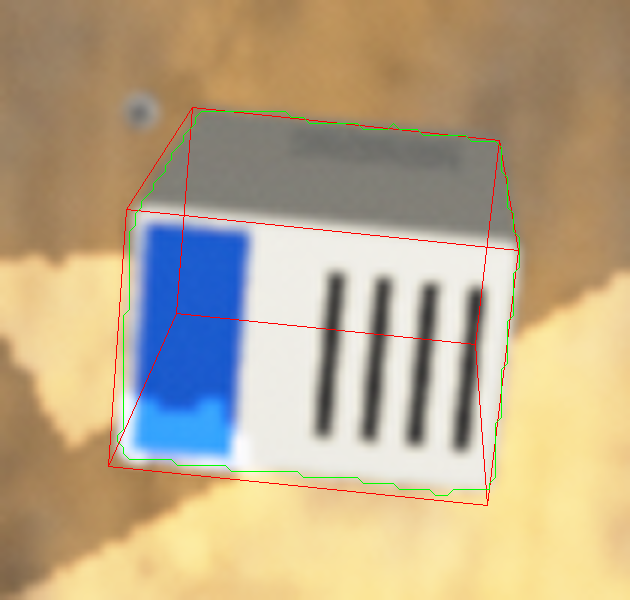

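Run:
```python
from h import *
plan((438.3,310.5,150),-3.2)
```

```text
shift units [-0.183, -0.353, 2.094] turn units [0.0, -0.0, 0.068] deg [0.0, -0.0, 6.2]
```

>>> apply_moves(
  targets=[
    [1, [-0.09, -0.175, 0.6], [0, 0, 0]],
    [1, [-0.09, -0.175, 0.6], [0, 0, 0]],
    [1, [0, 0, 0.6], [0, 0, 0.068]],
    [1, [0, 0, 0.3], [0, 0, 0]],
    [1, [0, 0, 0], [0, 0, 0]],
  ],
)

```text
t: 4.72
ee_pos: [438.1, 310.4, 149.0]
orientation: [-2.28, -2.161, 0.003]
ft_force: [0.5, -0.1, 0.0]
width: 87.8
grasp_force: 0.0
```

Run:
```python
from h import *
print(ctrl.get_obs()["ee_pos"])
px,K,V=cam("wrist","w2")
for d in ctrl.masks_of("blue_module","wrist")[:2]:
    print(d["score"],d["bbox"])
    for fz in (0,1):
        p,i=fit(d["region"],K,V,(438,310,-.055),freez=fz); print(np.round(p,3),i)
```

```text
[438.14639838 310.43395678 149.00836006]
0.76 [275.0, 200.4, 371.2, 288.2]
[ 4.38374e+02  3.11671e+02 -5.30000e-02] 0.9488138679151462
[ 4.38063e+02  3.08849e+02 -5.30000e-02 -7.00800e+00] 0.9854155134653799
0.4 [246.3, 337.1, 279.1, 449.2]
[ 4.38e+02  3.10e+02 -5.50e-02] 0.0
[ 4.38e+02  3.10e+02 -5.50e-02  0.00e+00] 0.0
```

View pics/w2.png

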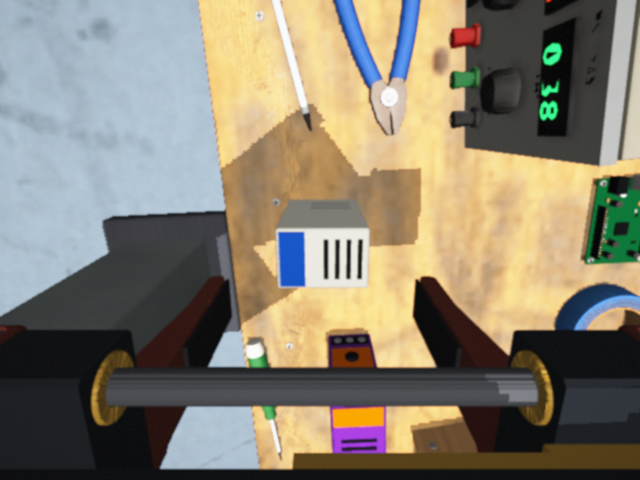

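>>> apply_moves(
  targets=[
    [1, [0, 0, 0.6], [0, 0, 0]],
    [1, [0, 0, 0.6], [0, 0, 0]],
    [1, [0, 0, 0.5], [0, 0, 0]],
    [1, [0, 0, 0.26], [0, 0, 0]],
    [-1, [0, 0, 0], [0, 0, 0]],
    [-1, [0, 0, 0], [0, 0, 0]],
    [-1, [0, 0, 0], [0, 0, 0]],
    [-1, [0, 0, 0], [0, 0, 0]],
  ],
)

```text
t: 5.82
ee_pos: [439.0, 311.0, 52.6]
orientation: [2.282, 2.159, 0.002]
ft_force: [-0.6, -0.2, 5.2]
width: 58.2
grasp_force: 30.0
```

>>> apply_moves(
  targets=[
    [-1, [0, 0, 0], [0, 0, 0]],
    [-1, [0, 0, -0.06], [0, 0, 0]],
  ],
)

```text
t: 6.08
ee_pos: [438.3, 310.5, 54.7]
orientation: [-2.282, -2.159, 0.001]
ft_force: [0.3, 1.0, -2.0]
width: 57.9
grasp_force: 30.0
```

Run:
```python
from h import *
print(ctrl.get_obs()["ee_pos"])
px,K,V=cam("wrist","w3")
for d in ctrl.masks_of("blue_module","wrist")[:2]:
    print(d["score"],d["bbox"])
```

```text
[438.26654483 310.52188188  54.74141078]
0.57 [243.0, 233.1, 402.8, 366.0]
```

View pics/w3.png

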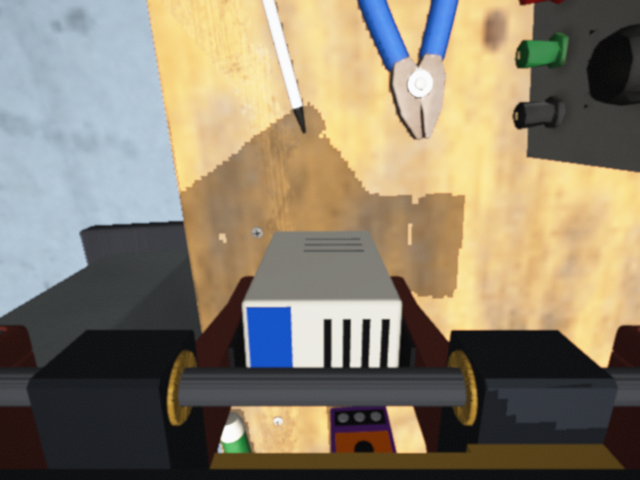

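Run:
```python
from h import *
g=cv2.cvtColor(cv2.imread("pics/w3.png"),6).astype(int)
print("col315 rows 222-240",g[222:242,315].tolist()); print("col310 rows 292-308",g[292:310,310].tolist())
for r in (236,262,296,305,330): print(r,"L",g[r,240:282:1].tolist(),"R",g[r,355:410].tolist())
px,K,V=cam("wrist")
print(proj(K,V,box(438.3,310.5,-.055,2,58,40,95)).round(1).tolist(), np.linalg.inv(V)[:3,3])
```

```text
col315 rows 222-240 [152, 154, 153, 153, 152, 154, 154, 153, 149, 138, 127, 125, 125, 124, 126, 121, 108, 101, 114, 123]
col310 rows 292-308 [126, 126, 125, 126, 126, 126, 132, 151, 178, 202, 220, 226, 230, 232, 234, 234, 234, 235]
236 L [131, 131, 130, 132, 135, 138, 140, 140, 143, 145, 144, 143, 141, 144, 148, 145, 132, 130, 147, 158, 154, 147, 137, 135, 134, 138, 138, 138, 140, 144, 146, 144, 133, 126, 123, 125, 125, 124, 125, 123, 124, 123] R [122, 123, 124, 124, 124, 123, 124, 124, 125, 125, 125, 124, 124, 124, 125, 121, 127, 129, 130, 132, 132, 131, 131, 132, 129, 130, 131, 132, 132, 135, 138, 138, 140, 141, 141, 141, 139, 138, 142, 140, 139, 140, 140, 139, 141, 141, 141, 142, 138, 138, 135, 136, 155, 189, 205]
262 L [144, 144, 143, 144, 145, 143, 144, 145, 145, 147, 147, 148, 148, 145, 145, 141, 140, 137, 137, 133, 128, 122, 122, 123, 125, 123, 126, 125, 124, 125, 124, 123, 125, 124, 124, 125, 124, 124, 124, 125, 124, 124] R [125, 125, 125, 123, 125, 125, 125, 125, 125, 125, 124, 125, 125, 125, 125, 125, 126, 124, 126, 126, 125, 126, 126, 127, 125, 126, 126, 128, 136, 142, 146
[... 989 characters left out ...]
2, 233, 233, 233, 232, 233, 232, 233, 231, 228, 222, 204, 160, 93, 46, 33, 31, 31, 32, 32, 30]
330 L [12, 10, 31, 98, 171, 207, 210, 182, 131, 90, 79, 80, 79, 80, 79, 79, 79, 80, 80, 80, 79, 77, 79, 78, 80, 79, 79, 80, 80, 78, 81, 79, 81, 79, 78, 80, 79, 80, 78, 79, 79, 79] R [234, 234, 234, 234, 235, 231, 199, 130, 57, 22, 19, 19, 18, 36, 115, 198, 231, 235, 234, 235, 234, 234, 234, 234, 233, 215, 152, 71, 25, 19, 21, 18, 31, 85, 166, 218, 233, 235, 235, 234, 233, 232, 227, 218, 192, 131, 60, 18, 10, 13, 15, 15, 18, 17, 26]
[[275.8, 290.9], [273.4, 229.7], [367.8, 290.8], [370.1, 229.6], [246.6, 395.6], [240.1, 301.1], [397.4, 395.5], [403.9, 300.9]] [442.46432929 389.44161381 216.22592398]
```

>>> apply_moves(
  targets=[
    [-1, [0, 0, -0.7], [0, 0, 0]],
    [-1, [0, 0, -0.95], [0, 0, 0]],
    [-1, [0, 0, -0.95], [0, 0, 0]],
    [-1, [0, 0, -0.9], [0, 0, 0]],
    [-1, [-0.83, 0.43, 0], [0, 0, 0]],
    [-1, [-0.83, 0.43, 0], [0, 0, 0]],
    [-1, [-0.83, 0.43, 0], [0, 0, 0]],
    [-1, [-0.83, 0.43, 0], [0, 0, 0]],
  ],
)

```text
t: 7.22
ee_pos: [515.2, 138.7, 229.4]
orientation: [-2.282, -2.159, 0.001]
ft_force: [0.4, -0.5, -2.5]
width: 57.8
grasp_force: 30.0
```

>>> apply_moves(
  targets=[
    [-1, [-0.83, 0.43, 0], [0, 0, 0]],
    [-1, [-0.83, 0.43, 0], [0, 0, 0]],
    [-1, [-0.83, 0.43, 0], [0, 0, 0]],
    [-1, [0, 0, 0], [0, 0, -0.07]],
    [-1, [0, 0, 0], [0, 0, -0.07]],
    [-1, [0, 0, 0], [0, 0, 0]],
  ],
)

```text
t: 7.98
ee_pos: [572.3, 12.1, 229.2]
orientation: [-2.032, -2.395, 0.001]
ft_force: [-0.4, -0.1, -2.6]
width: 57.9
grasp_force: 30.0
```

Run:
```python
from h import *
o=ctrl.get_obs();print(o["ee_pos"],o["width"])
px,K,V=cam("wrist","w4")
for l in ["blue_place","green_place","shelf","green_module"]:
    for d in ctrl.masks_of(l,"wrist")[:2]: print(l,round(d["score"],2),d["bbox"])
```

```text
[572.27167461  12.08914803 229.17572176] 57.88749374599554
blue_place 0.86 [274.8, 142.2, 365.2, 195.8]
blue_place 0.72 [285.1, 204.9, 363.5, 232.1]
green_place 0.87 [278.5, 195.2, 364.9, 234.4]
green_place 0.23 [368.9, 403.1, 423.9, 453.5]
shelf 0.82 [263.2, 123.7, 389.2, 231.7]
green_module 0.95 [284.2, 201.2, 364.2, 230.4]
```

View pics/w4.png

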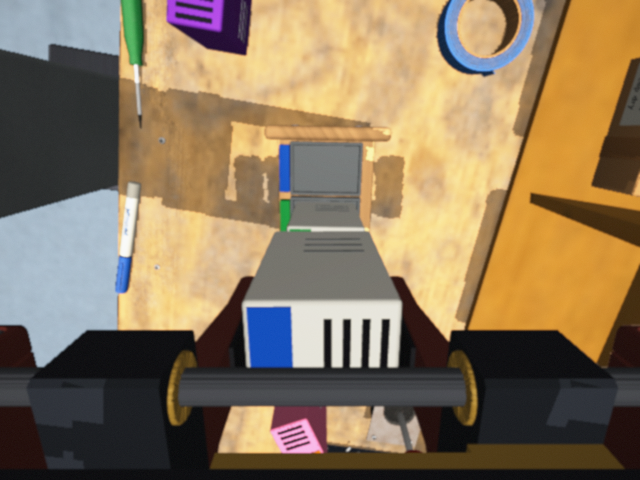

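Run:
```python
from h import *
px,K,V=cam("wrist","w5")
hsv=cv2.cvtColor(px,40); 
m=(hsv[...,1]<60)&(hsv[...,2]>60); r=np.zeros(m.shape,bool); r[136:200,270:375]=m[136:200,270:375]
n,l,s,c=cv2.connectedComponentsWithStats(cv2.morphologyEx(r.astype(np.uint8),cv2.MORPH_OPEN,np.ones((3,3),np.uint8)))
k=1+s[1:,4].argmax(); print(s[1:].tolist()); g=l==k
cs,_=cv2.findContours(g.astype(np.uint8),0,1); print(cv2.boxPoints(cv2.minAreaRect(cs[0])).round(1).tolist())
for fz in(0,1): print("grey",*fit(g,K,V,(573,51,.16),(68,50,8),30,fz))
d=ctrl.masks_of("blue_place","wrist")[0]["region"]; print("mask",*fit(d,K,V,(573,51,.16),(70,50,8),30))
b=(hsv[...,0]>100)&(hsv[...,0]<130)&(hsv[...,1]>120); b[:136]=0;b[200:]=0;b[:,:260]=0;b[:,310:]=0
ys,xs=np.nonzero(b); print("bluetag",xs.min(),xs.max(),ys.min(),ys.max()); 
print("model",proj(K,V,box(573,51,.16,30,68,50,8)).round(1).tolist())
print("row168",hsv[168,270:380].tolist()[::1][:40]); print("col325 V",hsv[120:204,325,2].tolist()); print("col325 S",hsv[120:204,325,1].tolist())
```

```text
[[290, 142, 72, 54, 3728], [291, 197, 40, 3, 120]]
[[288.8999938964844, 194.39999389648438], [290.0, 141.60000610351562], [361.20001220703125, 143.1999969482422], [360.0, 196.0]]
grey [5.68993851e+02 5.28230890e+01 1.38127870e-01] 0.9518322267620021
grey [5.69236850e+02 5.20396649e+01 1.41029132e-01 2.10169463e+01] 0.9873554612761002
mask [5.67053780e+02 5.24491519e+01 1.42409214e-01] 0.8983282589084348
bluetag 279 289 146 191
model [[293.8, 196.7], [292.8, 144.4], [362.8, 196.9], [364.7, 144.7], [293.2, 198.2], [292.2, 144.8], [363.7, 198.4], [365.7, 145.1]]
row168 [[16, 108, 158], [16, 110, 156], [17, 109, 152], [16, 107, 150], [17, 109, 147], [16, 111, 142], [17, 110, 134], [14, 86, 125], [130, 51, 124], [113, 147, 173], [110, 203, 195], [110, 217, 201], [109, 216, 202], [109, 216, 201], [110, 216, 202], [110, 214, 201], [109, 215, 204], [110, 218, 198], [110, 204, 181], [112, 136, 141], [107, 42, 116], [90, 12, 108], [80, 8, 102], [90, 7, 108], [78, 11, 120], [78, 10, 124], [90, 6, 124], [83, 8, 123], [83, 8, 124], [83, 8, 121], [80, 6, 121], [75, 8, 124], [90, 4, 122], [70, 6, 123], [90, 4, 122], [90, 4, 123], [80, 6, 123], [90, 6, 123], [90, 4, 123], [90, 2, 123]]
col325 V [165, 160, 155, 149, 145, 141, 149, 176, 201, 216, 224, 227, 226, 222, 219, 210, 202, 189, 171, 154, 155, 160, 139, 120, 116, 114, 121, 125, 124, 127, 125, 125, 125, 124, 125, 125, 123, 123, 125, 124, 124, 122, 125, 125, 125, 124, 124, 123, 125, 123, 124, 122, 123, 123, 123, 122, 123, 123, 122, 123, 122, 122, 123, 123, 123, 121, 123, 122, 122, 120, 118, 106, 99, 109, 119, 125, 119, 97, 100, 113, 109, 103, 114, 117]
col325 S [139, 139, 137, 140, 139, 141, 139, 136, 136, 133, 131, 128, 131, 132, 130, 134, 134, 135, 137, 137, 135, 121, 81, 19, 9, 7, 4, 6, 6, 8, 6, 8, 8, 6, 8, 8, 4, 4, 6, 6, 4, 4, 6, 8, 8, 6, 8, 8, 6, 6, 6, 2, 6, 6, 4, 6, 6, 6, 6, 8, 8, 4, 8, 6, 6, 6, 6, 6, 6, 4, 4, 7, 8, 2, 11, 53, 88, 53, 5, 5, 5, 5, 7, 11]
```

```bash
sed -i 's|return im\["pixels"\],np.array(im\["camera_matrix"\]),np.array(V)|K=np.array(im["camera_matrix"]); K[[0,1],[0,1]]*=.975 if n=="wrist" else 1; return im["pixels"],K,np.array(V)|' h.py
cat >> h.py <<'E'
def grey(px,box_):
    a,b,c,d=box_; hsv=cv2.cvtColor(px,40); r=np.zeros(px.shape[:2],np.uint8); r[b:d,a:c]=((hsv[...,1]<60)&(hsv[...,2]>60))[b:d,a:c]
    n,l,s,_=cv2.connectedComponentsWithStats(cv2.morphologyEx(r,cv2.MORPH_OPEN,np.ones((3,3),np.uint8))); return l==1+s[1:,4].argmax()
E
python3 - <<'E'
from h import *
px,K,V=cam("wrist"); g=grey(px,(270,136,375,200))
for fz in(0,1): print("grey",*fit(g,K,V,(569,52,.14),(68,50,8),30,fz))
d=ctrl.masks_of("green_module","wrist")[0]["region"]
px,K,V=cam("top"); 
for c in("green_module","yellow_module"):
    d=ctrl.masks_of(c,"top")[0]; print(c,d["score"],*fit(d["region"],K,V,(585,0,.15),z0=33))
for c in("blue_module",):
  px,K,V=cam("scene"); d=ctrl.masks_of("green_module","scene")[0]; print(d["score"],*fit(d["region"],K,V,(578,0,.15),z0=33))
E
```

```text
grey [5.68888074e+02 5.45995393e+01 1.42743430e-01] 0.986423454939197
grey [5.68883804e+02 5.44799569e+01 1.42322307e-01 2.92048752e+01] 0.9870262147269995
green_module 0.37 [5.85e+02 0.00e+00 1.50e-01] 0.0
yellow_module 0.59 [5.85e+02 0.00e+00 1.50e-01] 0.0
0.96 [5.75254374e+02 8.02408164e+00 4.43977682e-01] 0.7760353449531485
```

>>> apply_moves(
  targets=[
    [-1, [0.35, 0, 0], [0, 0, 0]],
    [-1, [0.25, 0, 0], [0, 0, 0]],
    [-1, [0, 0, 0], [0, 0, 0]],
  ],
)

```text
t: 9.05
ee_pos: [567.4, 43.2, 229.7]
orientation: [-2.029, -2.398, 0.0]
ft_force: [-0.1, -0.3, -2.6]
width: 58.0
grasp_force: 30.0
```

Run:
```python
from h import *
print(ctrl.get_obs()["ee_pos"])
px,K,V=cam("wrist"); g=grey(px,(270,160,375,229)); print(np.argwhere(g).min(0),np.argwhere(g).max(0))
for s in (1/.975,1):
  K2=K.copy(); K2[[0,1],[0,1]]*=s
  for fz in(0,1): print("grey",*fit(g,K2,V,(569,52,.14),(68,50,8),30,fz))
plan((568.9,54,229),8.2)
```

```text
[567.44920122  43.2379901  229.67964403]
[183 291] [228 359]
grey [5.70434003e+02 4.54104350e+01 1.41774819e-01] 0.8525521802025212
grey [5.70041038e+02 4.24307437e+01 1.66074460e-01 1.99444224e+00] 0.9049504571712766
grey [5.70108844e+02 4.67365806e+01 1.47323860e-01] 0.8918168709444845
grey [5.69711449e+02 4.36521994e+01 1.43810691e-01 9.23135398e+00] 0.9033768227168074
shift units [0.219, 0.062, 0.014] turn units [0.0, 0.0, 0.015] deg [0.0, 0.0, 1.3]
```

Run:
```python
from h import *
px,K,V=cam("wrist","w6")
for im in(cv2.imread("pics/w5.png"),px):
    hsv=cv2.cvtColor(im,40)
    print("col325 S",hsv[130:235:1,325,1].tolist()); print("  V",hsv[130:235,325,2].tolist())
    b=(hsv[...,0]>100)&(hsv[...,0]<130)&(hsv[...,1]>120); print("tag rows",np.nonzero(b[130:240,284])[0]+130)
```

```text
col325 S [131, 128, 131, 132, 130, 134, 134, 135, 137, 137, 135, 121, 81, 19, 9, 7, 4, 6, 6, 8, 6, 8, 8, 6, 8, 8, 4, 4, 6, 6, 4, 4, 6, 8, 8, 6, 8, 8, 6, 6, 6, 2, 6, 6, 4, 6, 6, 6, 6, 8, 8, 4, 8, 6, 6, 6, 6, 6, 6, 4, 4, 7, 8, 2, 11, 53, 88, 53, 5, 5, 5, 5, 7, 11, 20, 17, 15, 15, 12, 14, 12, 13, 17, 23, 23, 22, 17, 17, 17, 17, 19, 19, 17, 17, 21, 21, 22, 19, 17, 16, 17, 22, 20, 20, 21]
  V [224, 227, 226, 222, 219, 210, 202, 189, 171, 154, 155, 160, 139, 120, 116, 114, 121, 125, 124, 127, 125, 125, 125, 124, 125, 125, 123, 123, 125, 124, 124, 122, 125, 125, 125, 124, 124, 123, 125, 123, 124, 122, 123, 123, 123, 122, 123, 123, 122, 123, 122, 122, 123, 123, 123, 121, 123, 122, 122, 120, 118, 106, 99, 109, 119, 125, 119, 97, 100, 113, 109, 103, 114, 117, 116, 108, 103, 103, 104, 107, 107, 115, 119, 120, 120, 118, 119, 118, 119, 118, 118, 120, 120, 118, 119, 124, 149, 189, 219, 227, 211, 166, 128, 117, 119]
tag rows [146 147 148 149 150 151 152 153 154 155 156 157 158 159 160 161 162 163
 164 165 166 167 168 169 170 171 172 173 174 175 176 177 178 179 180 181
 182 183 184 185 186 187 188 1
[... 446 characters left out ...]
1]
  V [177, 178, 177, 180, 179, 180, 181, 182, 183, 183, 182, 182, 180, 179, 178, 177, 176, 173, 173, 174, 173, 167, 164, 157, 154, 151, 142, 134, 116, 108, 107, 108, 108, 109, 108, 110, 109, 109, 114, 140, 178, 206, 220, 227, 229, 228, 225, 218, 213, 201, 184, 163, 138, 126, 126, 125, 125, 125, 124, 125, 124, 125, 124, 125, 124, 125, 125, 123, 123, 123, 124, 123, 121, 123, 122, 124, 122, 123, 124, 122, 124, 122, 124, 123, 123, 122, 123, 122, 121, 121, 121, 113, 96, 93, 109, 112, 96, 74, 90, 112, 118, 116, 118, 120, 121]
tag rows [182 183 184 185 186 187 188 189 190 191 192 193 194 195 196 197 198 199
 200 201 202 203 204 205 206 207 208 209 210 211 212 213 214 215 216 217
 218 219 220 221]
```

Run:
```python
from h import *
_,K,V=cam("wrist")
T=np.linalg.inv(V); C=T.copy()
def V_at(x,y,z): 
    c=T.copy(); c[:3,3]+=np.array([x,y,z])-[567.45,43.24,229.68]; return np.linalg.inv(c)
V1=V_at(572.27,12.09,229.3);V2=V_at(567.45,43.24,229.5)
for s in(1,1/.975):
    K2=K.copy();K2[[0,1],[0,1]]*=s
    for z in (38,33): print(s,z,ray(K2,V1,(325,192.2),z).round(2),ray(K2,V2,(325,222.7),z).round(2), "tag hi/lo",[ray(K2,v,(284,r),40)[1].round(1) for v,r in((V1,145.5),(V1,190.5),(V2,181.5),(V2,221.5))])
```

```text
1 38 [572.62  31.42  38.  ] [572.97  32.06  38.  ] tag hi/lo [np.float64(69.0), np.float64(26.8), np.float64(66.6), np.float64(27.0)]
1 33 [572.81  30.6   33.  ] [573.24  30.81  33.  ] tag hi/lo [np.float64(69.0), np.float64(26.8), np.float64(66.6), np.float64(27.0)]
1.0256410256410258 38 [572.73  30.31  38.  ] [572.96  31.68  38.  ] tag hi/lo [np.float64(67.1), np.float64(25.8), np.float64(65.4), np.float64(26.8)]
1.0256410256410258 33 [572.92  29.48  33.  ] [573.22  30.42  33.  ] tag hi/lo [np.float64(67.1), np.float64(25.8), np.float64(65.4), np.float64(26.8)]
```

Run:
```python
from h import *
plan((569.4,54.2,97),8.2)
```

```text
shift units [0.235, 0.072, 2.654] turn units [0.0, 0.0, 0.014] deg [0.0, 0.0, 1.3]
```

>>> apply_moves(
  targets=[
    [-1, [0.235, 0.07, 0], [0, 0, 0.014]],
    [-1, [0, 0, 0.8], [0, 0, 0]],
    [-1, [0, 0, 0.8], [0, 0, 0]],
    [-1, [0, 0, 0.7], [0, 0, 0]],
    [-1, [0, 0, 0.35], [0, 0, 0]],
    [-1, [0, 0, 0], [0, 0, 0]],
    [-1, [0, 0, 0], [0, 0, 0]],
  ],
)

```text
t: 10.07
ee_pos: [570.4, 54.0, 98.4]
orientation: [2.057, 2.373, 0.002]
ft_force: [-0.3, 0.6, -2.4]
width: 57.7
grasp_force: 30.0
```

Run:
```python
from h import *
p=np.mean([ctrl.get_obs()["ee_pos"] for _ in range(1)],0); print(p)
plan((569.4,54.2,85),8.2)
```

```text
[570.35555412  54.02530359  98.39279729]
shift units [0.006, -0.019, 0.268] turn units [0.001, 0.0, -0.0] deg [0.1, 0.0, -0.0]
```

>>> apply_moves(
  targets=[
    [-1, [0, -0.01, 0.08], [0, 0, 0]],
    [-1, [0, 0, 0.06], [0, 0, 0]],
    [-1, [0, 0, 0], [0, 0, 0]],
  ],
)

```text
t: 10.45
ee_pos: [568.7, 54.0, 90.2]
orientation: [2.057, 2.374, -0.0]
ft_force: [-0.1, -0.1, -3.0]
width: 58.0
grasp_force: 30.0
```

>>> apply_moves(
  targets=[
    [-1, [0, 0, 0.06], [0, 0, 0]],
    [-1, [0, 0, 0], [0, 0, 0]],
  ],
)

```text
t: 10.7
ee_pos: [568.6, 54.0, 86.9]
orientation: [-2.057, -2.374, 0.0]
ft_force: [-0.3, 0.0, -2.5]
width: 57.8
grasp_force: 30.0
```

>>> apply_moves(
  targets=[
    [-1, [0, 0, 0.04], [0, 0, 0]],
    [-1, [0, 0, 0], [0, 0, 0]],
  ],
)

```text
t: 10.95
ee_pos: [568.9, 54.0, 85.6]
orientation: [2.057, 2.374, 0.0]
ft_force: [-1.9, 0.4, 2.6]
width: 57.6
grasp_force: 30.0
```

>>> apply_moves(
  targets=[
    [-1, [0, 0, 0.01], [0, 0, 0]],
    [-1, [0, 0, 0], [0, 0, 0]],
    [1, [0, 0, 0], [0, 0, 0]],
    [1, [0, 0, 0], [0, 0, 0]],
    [1, [0, 0, 0], [0, 0, 0]],
    [1, [0, 0, -0.4], [0, 0, 0]],
    [1, [0, 0, -0.8], [0, 0, 0]],
    [1, [0, 0, -0.9], [0, 0, 0]],
  ],
)

```text
t: 11.95
ee_pos: [568.2, 53.9, 190.1]
orientation: [-2.057, -2.373, 0.002]
ft_force: [1.6, 0.5, -0.2]
width: 87.9
grasp_force: 0.0
```

Run:
```python
from h import *
o=ctrl.get_obs(); print(o["ee_pos"],o["width"])
px,K,V=cam("wrist","w7")
for l,x0 in(("blue_module",(569,54,.14)),("green_module",(576,2,.14)),("yellow_module",(584,-50,.14))):
    for d in ctrl.masks_of(l,"wrist")[:1]: print(l,round(d["score"],2),d["bbox"],*fit(d["region"],K,V,x0,z0=33))
```

```text
[568.2135153   53.92513963 190.06361721] 87.86428440227554
blue_module 0.96 [276.0, 210.3, 366.7, 283.8] [5.68683341e+02 5.40176414e+01 1.42419374e-01] 0.9028125372422834
green_module 0.7 [441.8, 11.2, 548.5, 117.2] [5.76e+02 2.00e+00 1.40e-01] 0.0
yellow_module 0.71 [284.4, 354.4, 361.1, 414.3] [ 5.83857464e+02 -5.22546316e+01  1.44250822e-01] 0.20401760666334767
```

>>> apply_moves(
  targets=[
    [1, [0, 0, -0.8], [0, 0, 0]],
    [1, [-0.89, -0.425, 0], [0, 0, 0]],
    [1, [-0.89, -0.425, 0], [0, 0, 0]],
    [1, [-0.89, -0.425, 0], [0, 0, 0]],
    [1, [-0.89, -0.425, 0], [0, 0, 0]],
    [1, [-0.89, -0.425, 0], [0, 0, 0]],
    [1, [-0.89, -0.425, 0], [0, 0, 0]],
    [1, [-0.89, -0.425, 0], [0, 0, 0]],
  ],
)

```text
t: 13.15
ee_pos: [464.3, -276.5, 227.8]
orientation: [-2.056, -2.372, 0.001]
ft_force: [0.2, 0.3, 0.3]
width: 87.7
grasp_force: 0.0
```

>>> apply_moves(
  targets=[
    [1, [0, 0, 0], [0, 0, -0.11]],
    [1, [0, 0, 0], [0, 0, -0.11]],
    [1, [0, 0, 0], [0, 0, -0.11]],
    [1, [0, 0, 0], [0, 0, -0.11]],
    [1, [0, 0, 0], [0, 0, -0.11]],
    [1, [0, 0, 0], [0, 0, -0.11]],
    [1, [0, 0, 0], [0, 0, -0.11]],
    [1, [0, 0, 0], [0, 0, 0]],
  ],
)

```text
t: 14.15
ee_pos: [465.0, -275.1, 228.0]
orientation: [-0.345, -3.12, -0.002]
ft_force: [-0.2, 0.4, -1.7]
width: 87.9
grasp_force: 0.0
```

Run:
```python
from h import *
o=ctrl.get_obs(); print(o["ee_pos"],o["qpos"].round(2) if hasattr(o["qpos"],"round") else o["qpos"])
px,K,V=cam("wrist","w8")
for l,z,dims,x0 in(("orange_module",4,(58,40,95),(465,-276,-.22)),("carrier",0,(72,170,105),(460,-276,-.22))):
    for d in ctrl.masks_of(l,"wrist")[:2]: print(l,round(d["score"],2),d["bbox"],*fit(d["region"],K,V,x0,dims,z))
```

```text
[ 465.02665661 -275.06556038  228.00121684] [-0.56  0.29  1.81 -0.    1.04 -1.91]
orange_module 0.96 [361.8, 270.4, 425.4, 367.2] [ 4.65e+02 -2.76e+02 -2.20e-01] 0.0
orange_module 0.6 [585.7, 226.6, 640.0, 272.2] [ 4.65e+02 -2.76e+02 -2.20e-01] 0.0
carrier 0.96 [198.7, 155.1, 416.6, 260.7] [ 4.49626751e+02 -2.83458713e+02 -2.50528933e-01] 0.6586465710308093
```

View pics/w8.png

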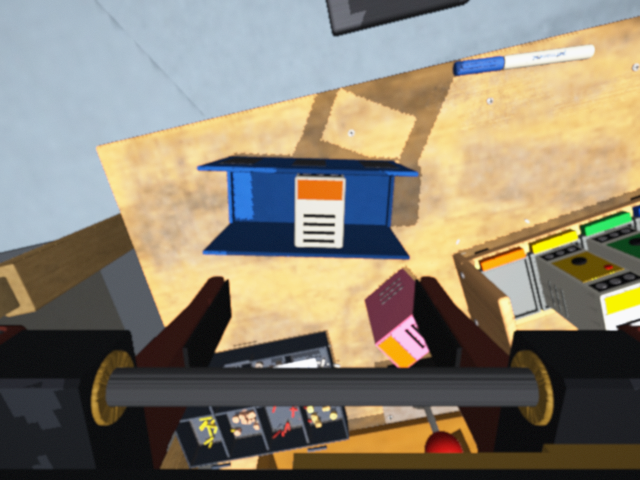

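Run:
```python
from h import *
px,K,V=cam("wrist")
d=ctrl.masks_of("carrier","wrist")[0]["region"].astype(np.uint8)
cs,_=cv2.findContours(d,0,1); h=np.zeros_like(d); cv2.fillConvexPoly(h,cv2.convexHull(np.vstack(cs)),1)
print("carrier",*fit(h>0,K,V,(450,-283,-.24),(72,170,105),0))
hsv=cv2.cvtColor(px,40); m=((hsv[...,2]>130)&((hsv[...,1]<60)|(hsv[...,0]<25))).astype(np.uint8); r=np.zeros_like(m); r[165:258,280:360]=m[165:258,280:360]
r=cv2.morphologyEx(r,cv2.MORPH_CLOSE,np.ones((7,7),np.uint8))
n,l,s,_=cv2.connectedComponentsWithStats(r); k=1+s[1:,4].argmax(); print(s[k])
g=l==k
cs,_=cv2.findContours(g.astype(np.uint8),0,1); b=cv2.boxPoints(cv2.minAreaRect(np.vstack(cs))); print(b.round(1).tolist())
for z in (99,):
    P=np.array([ray(K,V,q,z) for q in b]); c=P.mean(0); print(P.round(1).tolist(),c)
    print("sides",[np.linalg.norm(P[i]-P[i-1]).round(1) for i in range(4)])
print(*fit(g,K,V,(c[0],c[1],-.24),(58,40,.5),99))
print(*fit(g,K,V,(c[0],c[1],-.24),(58,40,.5),99,True))
```

```text
carrier [ 4.49645019e+02 -2.83783670e+02 -2.50078461e-01] 0.9746384393253658
[ 295  175   51   72 3500]
[[293.29998779296875, 245.1999969482422], [295.1000061035156, 174.8000030517578], [345.3999938964844, 176.0], [343.70001220703125, 246.39999389648438]]
[[475.1, -301.6, 99.0], [418.0, -285.9, 99.0], [427.8, -246.8, 99.0], [485.6, -260.2, 99.0]] [ 451.60324477 -273.60915631   99.        ]
sides [np.float64(42.7), np.float64(59.2), np.float64(40.3), np.float64(59.3)]
[ 4.51408115e+02 -2.73608068e+02 -2.43423413e-01] 0.9710833050711315
[ 4.50480411e+02 -2.73339029e+02 -2.44713583e-01  1.03714440e+02] 0.987409561639949
```

Run:
```python
from h import *
plan((450.8,-273.5,55),76)
```

```text
shift units [0.296, -0.028, 3.486] turn units [0.0, -0.0, 0.015] deg [0.0, -0.0, 1.4]
```

>>> apply_moves(
  targets=[
    [1, [0.296, -0.028, 0], [0, 0, 0.015]],
    [1, [0, 0, 0.8], [0, 0, 0]],
    [1, [0, 0, 0.8], [0, 0, 0]],
    [1, [0, 0, 0.6], [0, 0, 0]],
    [1, [0, 0, 0], [0, 0, 0]],
  ],
)

```text
t: 15.02
ee_pos: [448.8, -272.6, 118.0]
orientation: [-0.381, -3.114, -0.003]
ft_force: [0.5, -1.4, 0.5]
width: 88.0
grasp_force: 0.0
```

Run:
```python
from h import *
o=ctrl.get_obs(); print(o["ee_pos"])
px,K,V=cam("wrist","w9")
hsv=cv2.cvtColor(px,40); m=((hsv[...,2]>130)&((hsv[...,1]<60)|(hsv[...,0]<25))).astype(np.uint8)
q=proj(K,V,box(450.8,-273.5,-.243,99,58,40,.1))[:4]; print(q.round(1).tolist())
a,b=(q.min(0)-12).astype(int),(q.max(0)+12).astype(int); r=np.zeros_like(m); r[a[1]:b[1],a[0]:b[0]]=m[a[1]:b[1],a[0]:b[0]]
r=cv2.morphologyEx(r,cv2.MORPH_CLOSE,np.ones((9,9),np.uint8)); n,l,s,_=cv2.connectedComponentsWithStats(r); g=l==1+s[1:,4].argmax()
print(s[1:].tolist()); print(*fit(g,K,V,(450.8,-273.5,-.243),(58,40,.5),99)); plan((450.8,-273.5,55),76)
```

```text
[ 448.84060204 -272.64889787  118.01189565]
[[281.7, 233.7], [358.6, 233.5], [285.0, 332.4], [355.8, 332.2]]
[[282, 234, 78, 103, 7637]]
[ 4.51438513e+02 -2.73675756e+02 -2.46866894e-01] 0.9628051523205888
shift units [-0.018, -0.0, 1.29] turn units [0.0, -0.001, 0.001] deg [0.0, -0.1, 0.1]
```

>>> apply_moves(
  targets=[
    [1, [-0.03, 0, 0.5], [0, 0, 0]],
    [1, [0, 0, 0.5], [0, 0, 0]],
    [1, [0, 0, 0.27], [0, 0, 0]],
    [-1, [0, 0, 0], [0, 0, 0]],
    [-1, [0, 0, 0], [0, 0, 0]],
    [-1, [0, 0, 0], [0, 0, 0]],
    [-1, [0, 0, 0], [0, 0, 0]],
    [-1, [0, 0, 0], [0, 0, 0]],
  ],
)

```text
t: 16.08
ee_pos: [452.6, -274.1, 56.4]
orientation: [0.38, 3.118, -0.0]
ft_force: [0.1, -1.1, -0.2]
width: 41.3
grasp_force: 0.0
```

>>> apply_moves(
  targets=[
    [-1, [0, 0, 0], [0, 0, 0]],
    [-1, [0, 0, -0.2], [0, 0, 0]],
    [-1, [0, 0, -0.5], [0, 0, 0]],
    [-1, [0, 0, -0.8], [0, 0, 0]],
    [-1, [0, 0, -0.8], [0, 0, 0]],
    [-1, [0, 0, -0.6], [0, 0, 0]],
    [-1, [0, 0, 0], [0, 0, 0]],
  ],
)

```text
t: 16.95
ee_pos: [453.6, -274.7, 203.4]
orientation: [0.379, 3.114, -0.003]
ft_force: [0.0, -0.3, -3.3]
width: 40.2
grasp_force: 30.0
```

Run:
```python
from h import *
o=ctrl.get_obs(); print(o["ee_pos"],o["width"])
cam("wrist","w10"); plan((450,-60,200),97)
```

```text
[ 453.62292224 -274.7135486   203.41497575] 40.17471307534389
shift units [1.077, 4.144, 0.029] turn units [-0.0, 0.001, -0.232] deg [-0.0, 0.1, -20.9]
```

>>> apply_moves(
  targets=[
    [-1, [0.215, 0.83, 0], [0, 0, 0]],
    [-1, [0.215, 0.83, 0], [0, 0, 0]],
    [-1, [0.215, 0.83, 0], [0, 0, 0]],
    [-1, [0.215, 0.83, 0], [0, 0, 0]],
    [-1, [0.215, 0.83, 0], [0, 0, -0.08]],
    [-1, [0, 0, 0.7], [0, 0, -0.08]],
    [-1, [0, 0, 0.8], [0, 0, -0.085]],
    [-1, [0, 0, 0.8], [0, 0, 0]],
  ],
)

```text
t: 18.0
ee_pos: [448.8, -59.2, 83.7]
orientation: [0.227, -3.131, -0.001]
ft_force: [0.3, -0.7, -3.8]
width: 39.9
grasp_force: 30.0
```

>>> apply_moves(
  targets=[
    [-1, [0, 0, 0.46], [0, 0, 0]],
    [-1, [0, 0, 0], [0, 0, 0]],
  ],
)

```text
t: 18.25
ee_pos: [447.3, -59.2, 60.5]
orientation: [0.223, -3.127, -0.002]
ft_force: [-0.4, -0.1, -2.9]
width: 39.9
grasp_force: 30.0
```

Run:
```python
from h import *
print(ctrl.get_obs()["ee_pos"]);plan((450,-60,52),98.2)
```

```text
[447.29747394 -59.24219249  60.51428736]
shift units [-0.052, -0.023, 0.17] turn units [0.001, -0.004, -0.0] deg [0.1, -0.4, -0.0]
```

>>> apply_moves(
  targets=[
    [-1, [0, 0, 0.1], [0, 0, 0]],
    [-1, [0, 0, 0.05], [0, 0, 0]],
    [-1, [0, 0, 0], [0, 0, 0]],
  ],
)

```text
t: 18.62
ee_pos: [450.4, -59.8, 56.1]
orientation: [-0.224, 3.133, -0.0]
ft_force: [0.4, -0.4, -3.1]
width: 40.2
grasp_force: 30.0
```

>>> apply_moves(
  targets=[
    [-1, [0, 0, 0.03], [0, 0, 0]],
    [-1, [0, 0, 0], [0, 0, 0]],
  ],
)

```text
t: 18.88
ee_pos: [450.2, -59.7, 54.4]
orientation: [-0.224, 3.133, -0.0]
ft_force: [0.3, -0.5, -4.2]
width: 39.8
grasp_force: 30.0
```

>>> apply_moves(
  targets=[
    [-1, [0, 0, 0.03], [0, 0, 0]],
    [-1, [0, 0, 0], [0, 0, 0]],
  ],
)

```text
t: 19.12
ee_pos: [450.0, -59.7, 52.6]
orientation: [0.224, -3.133, -0.0]
ft_force: [-0.1, -1.1, -3.2]
width: 39.7
grasp_force: 30.0
```

>>> apply_moves(
  targets=[
    [-1, [0, 0, 0.02], [0, 0, 0]],
    [-1, [0, 0, 0], [0, 0, 0]],
  ],
)

```text
t: 19.38
ee_pos: [450.2, -59.8, 52.3]
orientation: [-0.224, 3.133, -0.0]
ft_force: [-2.9, 1.2, 8.7]
width: 39.8
grasp_force: 30.0
```

>>> apply_moves(
  targets=[
    [-1, [0, 0, 0.01], [0, 0, 0]],
    [-1, [0, 0, 0], [0, 0, 0]],
  ],
)

```text
t: 19.62
ee_pos: [450.2, -59.7, 52.3]
orientation: [-0.224, 3.133, -0.0]
ft_force: [-5.9, 0.1, 17.4]
width: 40.2
grasp_force: 30.0
```

Contact. Release, rise, turn a quarter.

>>> apply_moves(
  targets=[
    [1, [0, 0, 0], [0, 0, 0]],
    [1, [0, 0, 0], [0, 0, 0]],
    [1, [0, 0, 0], [0, 0, 0]],
    [1, [0, 0, -0.4], [0, 0, 0]],
    [1, [0, 0, -0.8], [0, 0, 0]],
    [1, [0, 0, -0.8], [0, 0, 0]],
    [1, [0, 0, 0], [0, 0, 0.111]],
    [1, [0, 0, 0], [0, 0, 0.111]],
  ],
)

```text
t: 20.62
ee_pos: [450.4, -59.8, 151.8]
orientation: [0.332, 3.123, -0.0]
ft_force: [-0.4, 0.1, 0.2]
width: 88.0
grasp_force: 0.0
```

>>> apply_moves(
  targets=[
    [1, [0, 0, 0], [0, 0, 0.111]],
    [1, [0, 0, 0], [0, 0, 0.111]],
    [1, [0, 0, 0], [0, 0, 0.111]],
    [1, [0, 0, 0], [0, 0, 0.111]],
    [1, [0, 0, 0], [0, 0, 0.111]],
    [1, [0, 0, 0], [0, 0, 0.111]],
    [1, [0, 0, 0], [0, 0, 0.112]],
    [1, [0, 0, 0], [0, 0, 0]],
  ],
)

```text
t: 21.62
ee_pos: [450.0, -59.7, 151.0]
orientation: [-2.055, -2.376, 0.0]
ft_force: [-0.3, 0.1, -0.0]
width: 87.6
grasp_force: 0.0
```

Run:
```python
from h import *
o=ctrl.get_obs(); print(o["ee_pos"],o["qpos"])
px,K,V=cam("wrist","w11")
for d in ctrl.masks_of("orange_module","wrist")[:3]:
    print(round(d["score"],2),d["bbox"]); p,i=fit(d["region"],K,V,(449,-60,.1425)); print(p.round(3),i)
plan((450,-60,52),8.2)
```

```text
[450.01186022 -59.66867792 151.01469915] [-1.58032463e-01  2.84997371e-01  2.05218101e+00 -1.92620745e-05
  8.04765615e-01 -3.02262489e-01]
0.74 [412.5, 406.6, 476.2, 454.1]
[ 4.49e+02 -6.00e+01  1.42e-01] 0.0
0.63 [465.8, 46.0, 639.4, 134.8]
[ 4.49e+02 -6.00e+01  1.42e-01] 0.0
shift units [-0.006, -0.001, 1.981] turn units [-0.0, -0.0, 0.002] deg [-0.0, -0.0, 0.2]
```

Run:
```python
from h import *
px=cv2.imread("pics/w11.png"); hsv=cv2.cvtColor(px,40)
_,K,V=cam("wrist"); q=proj(K,V,box(450,-60,.1425,0,58,40,95)); print(q.round(1).tolist())
m=((hsv[...,1]<60)&(hsv[...,2]>50)).astype(np.uint8); r=np.zeros_like(m); r[185:300,262:385]=m[185:300,262:385]
n,l,s,_=cv2.connectedComponentsWithStats(cv2.morphologyEx(r,cv2.MORPH_CLOSE,np.ones((7,7),np.uint8))); print(s[1:].tolist())
for c in (335,): print(c,hsv[195:300,c].tolist())
p,i=fit(l==1+s[1:,4].argmax(),K,V,(450,-60,.1425)); print(p,i)
```

```text
[[289.5, 243.7], [288.5, 200.1], [353.4, 243.9], [354.7, 200.4], [277.3, 287.6], [275.2, 228.6], [365.7, 287.8], [368.2, 228.9]]
[[275, 199, 95, 88, 6166], [262, 243, 3, 6, 14]]
335 [[15, 112, 141], [17, 110, 139], [16, 109, 140], [16, 98, 136], [16, 63, 129], [21, 30, 118], [23, 20, 115], [30, 12, 108], [42, 13, 102], [30, 10, 101], [24, 12, 104], [35, 14, 109], [39, 17, 108], [30, 12, 104], [20, 14, 112], [23, 19, 119], [18, 21, 119], [20, 19, 118], [21, 21, 120], [27, 19, 118], [20, 19, 120], [23, 19, 119], [26, 17, 118], [26, 17, 117], [23, 19, 118], [24, 21, 120], [24, 21, 120], [25, 23, 120], [20, 19, 119], [25, 24, 119], [23, 19, 120], [25, 21, 133], [25, 18, 166], [25, 16, 201], [24, 17, 222], [25, 13, 230], [25, 12, 232], [24, 11, 233], [27, 10, 232], [27, 10, 232], [24, 11, 232], [27, 11, 232], [25, 14, 229], [20, 19, 204], [20, 21, 147], [17, 17, 107], [21, 17, 105], [25, 15, 103], [20, 22, 105], [21, 17, 104], [23, 19, 105], [21, 18, 102], [25, 16, 97], [17, 20, 90], [24, 15, 84], [12, 15, 85], [30, 12, 84], [15, 18, 85], [10, 18, 86], [17, 21, 85], [25, 18, 84], [15, 12, 83], [18, 15, 83], [24, 15, 84], [25, 18, 83], [15, 18, 84], [17, 21, 85], [18, 15, 83], [23, 12, 84], [24, 15, 83], [21, 21, 84], [21, 22, 81], [24, 17, 77], [21, 23, 76], [24, 17, 73], [24, 17, 73], [30, 14, 74], [24, 17, 74], [30, 17, 73], [15, 21, 74], [30, 14, 72], [25, 19, 82], [23, 19, 121], [23, 18, 182], [24, 17, 222], [25, 13, 230], [25, 13, 231], [25, 12, 230], [25, 12, 230], [28, 13, 229], [23, 20, 222], [19, 41, 214], [17, 74, 217], [17, 93, 225], [17, 94, 227], [18, 95, 227], [17, 97, 227], [17, 96, 229], [17, 97, 228], [18, 98, 229], [18, 97, 231], [18, 96, 233], [18, 95, 236], [19, 96, 238], [20, 95, 240]]
[ 4.50230471e+02 -5.91057316e+01  1.45374478e-01] 0.7919809061462401
```

View pics/w11.png

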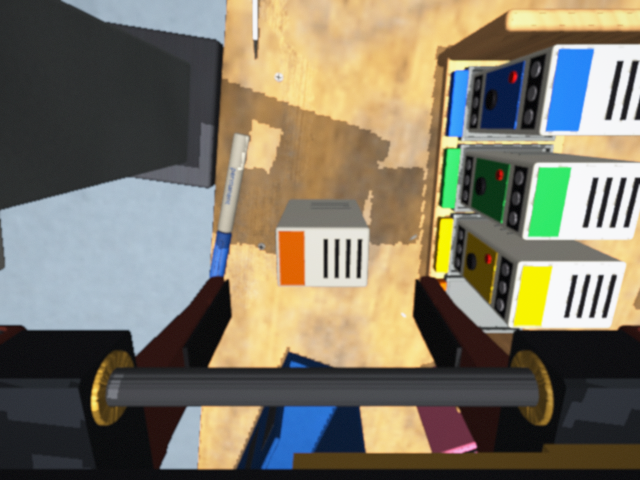

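>>> apply_moves(
  targets=[
    [1, [0, 0, 0.6], [0, 0, 0]],
    [1, [0, 0, 0.6], [0, 0, 0]],
    [1, [0, 0, 0.5], [0, 0, 0]],
    [1, [0, 0, 0.28], [0, 0, 0]],
    [1, [0, 0, 0], [0, 0, 0]],
    [-1, [0, 0, 0], [0, 0, 0]],
    [-1, [0, 0, 0], [0, 0, 0]],
    [-1, [0, 0, 0], [0, 0, 0]],
  ],
)

```text
t: 22.78
ee_pos: [450.6, -59.8, 52.8]
orientation: [2.057, 2.373, 0.001]
ft_force: [0.3, 0.2, 0.6]
width: 61.2
grasp_force: 0.0
```

>>> apply_moves(
  targets=[
    [-1, [0, 0, 0], [0, 0, 0]],
    [-1, [0, 0, 0], [0, 0, 0]],
    [-1, [0, 0, -0.06], [0, 0, 0]],
    [-1, [0, 0, 0], [0, 0, 0]],
  ],
)

```text
t: 23.28
ee_pos: [450.0, -59.7, 55.2]
orientation: [-2.057, -2.374, 0.0]
ft_force: [-0.2, -0.4, -3.3]
width: 57.9
grasp_force: 30.0
```

Run:
```python
from h import *
print(ctrl.get_obs()["ee_pos"])
px,K,V=cam("wrist","w12"); g=cv2.cvtColor(px,6).astype(int)
for f in("w3","w12"):
    g=cv2.cvtColor(cv2.imread(f"pics/{f}.png"),6).astype(int); print(f,g[224:240,315].tolist(),g[292:306,310].tolist(),"L",g[305,236:250].tolist(),"R",g[305,393:407].tolist())
```

```text
[449.99379468 -59.69783943  55.20410917]
w3 [153, 153, 152, 154, 154, 153, 149, 138, 127, 125, 125, 124, 126, 121, 108, 101] [126, 126, 125, 126, 126, 126, 132, 151, 178, 202, 220, 226, 230, 232] L [31, 31, 30, 30, 41, 93, 159, 200, 217, 223, 226, 226, 227, 227] R [232, 233, 232, 233, 231, 228, 222, 204, 160, 93, 46, 33, 31, 31]
w12 [160, 162, 163, 162, 160, 153, 142, 135, 136, 136, 136, 132, 120, 105, 110, 128] [136, 138, 138, 136, 142, 161, 189, 218, 231, 236, 238, 241, 243, 243] L [33, 34, 35, 31, 41, 90, 165, 210, 229, 228, 203, 169, 156, 155] R [243, 243, 243, 243, 242, 240, 237, 228, 193, 127, 61, 35, 34, 35]
```

>>> apply_moves(
  targets=[
    [-1, [0, 0, -0.7], [0, 0, 0]],
    [-1, [0, 0, -0.95], [0, 0, 0]],
    [-1, [0, 0, -0.95], [0, 0, 0]],
    [-1, [0, 0, -0.9], [0, 0, 0]],
    [-1, [-0.67, 0.81, 0], [0, 0, 0]],
    [-1, [-0.67, 0.81, 0], [0, 0, 0]],
    [-1, [-0.67, 0.81, 0], [0, 0, 0]],
    [-1, [0, 0, 0], [0, 0, 0]],
  ],
)

```text
t: 24.32
ee_pos: [586.9, -143.6, 229.3]
orientation: [2.059, 2.372, 0.0]
ft_force: [-0.9, 0.1, -3.5]
width: 58.2
grasp_force: 30.0
```

Run:
```python
from h import *
o=ctrl.get_obs(); print(o["ee_pos"],o["width"])
px,K,V=cam("wrist","w13"); q=proj(K,V,box(591.5,-100.5,.1425,30,68,50,8)); print(q.round(1).tolist())
a=(q.min(0)-10).astype(int); b=(q.max(0)+10).astype(int)
g=grey(px,(a[0],a[1],b[0],min(b[1],229))); print(np.argwhere(g).min(0),np.argwhere(g).max(0))
for fz in(0,1): print(*fit(g,K,V,(591.5,-100.5,.1425),(68,50,8),30,fz))
hsv=cv2.cvtColor(px,40); c=int(q[:,0].mean()); print(a[1],hsv[a[1]:b[1],c,1].tolist(),hsv[a[1]:b[1],c,2].tolist())
r=int(q[:,1].mean()); print(a[0],hsv[r,a[0]-10:b[0]+5,1].tolist(),hsv[r,a[0]-10:b[0]+5,2].tolist())
```

```text
[ 586.87436166 -143.61405445  229.28907881] 58.19354637177489
[[298.2, 193.8], [297.2, 142.4], [365.8, 193.7], [367.6, 142.3], [297.7, 195.2], [296.7, 142.7], [366.8, 195.1], [368.6, 142.6]]
[142 297] [194 368]
[ 5.91496767e+02 -9.97658505e+01  1.41985387e-01] 0.991487239172001
[ 5.91550199e+02 -9.97715666e+01  1.42134065e-01  2.95958763e+01] 0.9914828492530858
132 [8, 9, 16, 17, 8, 6, 37, 100, 120, 97, 36, 4, 7, 4, 6, 6, 8, 4, 6, 8, 8, 9, 6, 9, 8, 6, 6, 6, 6, 4, 8, 4, 8, 8, 6, 9, 8, 8, 8, 6, 4, 6, 6, 4, 6, 6, 8, 6, 8, 10, 8, 10, 4, 6, 8, 4, 4, 8, 6, 7, 7, 4, 52, 109, 129, 136, 136, 140, 140, 135, 143, 140, 136] [241, 237, 218, 178, 135, 126, 138, 173, 198, 178, 141, 126, 116, 120, 131, 135, 136, 135, 137, 135, 136, 135, 136, 136, 136, 133, 135, 135, 136, 133, 135, 133, 135, 134, 133, 136, 134, 133, 134, 133, 133, 132, 133, 133, 132, 133, 133, 133, 131, 133, 133, 133, 132, 130, 131, 132, 131, 130, 123, 109, 112, 124, 146, 187, 214, 203, 161, 124, 115, 113, 116, 115, 118]
286 [130, 130, 132, 128, 130, 131, 131, 131, 136, 155, 196, 229, 243, 244, 244, 244, 239, 240, 240, 237, 188, 87, 8, 6, 9, 8, 6, 4, 6, 8, 4, 6, 6, 4, 4, 6, 6, 4, 4, 4, 8, 6, 6, 8, 6, 6, 6, 9, 6, 8, 6, 8, 8, 8, 8, 8, 8, 10, 8, 8, 8, 8, 8, 6, 9, 8, 6, 10, 9, 8, 9, 8, 10, 10, 6, 6, 9, 8, 8, 8, 8, 8, 6, 8, 6, 8, 6, 6, 6, 7, 7, 14, 68, 111, 125, 126, 125, 125, 127, 127, 127, 128, 130, 131, 122, 117, 110] [163, 163, 164, 169, 174, 175, 175, 175, 176, 186, 210, 230, 235, 236, 236, 236, 237, 237, 238, 232, 193, 144, 121, 121, 120, 124, 132, 132, 133, 133, 131, 133, 132, 134, 134, 134, 132, 132, 132, 133, 133, 133, 134, 133, 134, 133, 133, 135, 134, 134, 135, 133, 135, 134, 135, 134, 134, 134, 133, 134, 134, 134, 134, 134, 136, 135, 136, 134, 135, 134, 135, 134, 133, 134, 132, 134, 135, 134, 133, 134, 135, 134, 134, 135, 133, 134, 135, 133, 124, 104, 108, 124, 165, 209, 231, 233, 233, 232, 231, 231, 230, 231, 227, 207, 177, 153, 148]
```

Run:
```python
from h import *
plan((591.5,-100.2,97),8.2)
```

```text
shift units [0.816, 0.256, 2.639] turn units [-0.001, -0.0, -0.001] deg [-0.1, -0.0, -0.1]
```

>>> apply_moves(
  targets=[
    [-1, [0.416, 0.126, 0], [0, 0, 0]],
    [-1, [0.4, 0.13, 0], [0, 0, 0]],
    [-1, [0, 0, 0.8], [0, 0, 0]],
    [-1, [0, 0, 0.8], [0, 0, 0]],
    [-1, [0, 0, 0.6], [0, 0, 0]],
    [-1, [0, 0, 0.3], [0, 0, 0]],
    [-1, [0, 0, 0], [0, 0, 0]],
    [-1, [0, 0, 0], [0, 0, 0]],
  ],
)

```text
t: 25.38
ee_pos: [592.5, -99.5, 106.5]
orientation: [2.056, 2.373, 0.002]
ft_force: [0.6, -0.0, -2.3]
width: 58.0
grasp_force: 30.0
```

Run:
```python
from h import *
print(ctrl.get_obs()["ee_pos"]); plan((591.5,-100.2,90),8.2)
```

```text
[592.47457038 -99.46793609 106.50168984]
shift units [-0.012, -0.022, 0.33] turn units [0.001, 0.0, -0.0] deg [0.1, 0.0, -0.0]
```

>>> apply_moves(
  targets=[
    [-1, [-0.01, -0.01, 0.15], [0, 0, 0]],
    [-1, [0, 0, 0.1], [0, 0, 0]],
    [-1, [0, 0, 0], [0, 0, 0]],
    [-1, [0, 0, 0], [0, 0, 0]],
  ],
)

```text
t: 25.88
ee_pos: [591.1, -100.4, 92.7]
orientation: [-2.058, -2.374, 0.0]
ft_force: [-0.2, -0.4, -2.9]
width: 57.8
grasp_force: 30.0
```

>>> apply_moves(
  targets=[
    [-1, [0, 0, 0.06], [0, 0, 0]],
    [-1, [0, 0, 0], [0, 0, 0]],
  ],
)

```text
t: 26.12
ee_pos: [590.9, -100.3, 89.4]
orientation: [-2.057, -2.374, 0.0]
ft_force: [-0.2, 0.4, -3.4]
width: 57.8
grasp_force: 30.0
```

>>> apply_moves(
  targets=[
    [-1, [0, 0, 0.05], [0, 0, 0]],
    [-1, [0, 0, 0], [0, 0, 0]],
  ],
)

```text
t: 26.38
ee_pos: [590.9, -100.3, 87.0]
orientation: [-2.057, -2.374, 0.0]
ft_force: [0.1, -0.2, -2.7]
width: 57.9
grasp_force: 30.0
```

>>> apply_moves(
  targets=[
    [-1, [0, 0, 0.03], [0, 0, 0]],
    [-1, [0, 0, 0], [0, 0, 0]],
  ],
)

```text
t: 26.62
ee_pos: [591.2, -100.3, 85.7]
orientation: [2.057, 2.374, 0.0]
ft_force: [0.2, 0.9, -1.8]
width: 58.1
grasp_force: 30.0
```

>>> apply_moves(
  targets=[
    [-1, [0, 0, 0.02], [0, 0, 0]],
    [-1, [0, 0, 0], [0, 0, 0]],
  ],
)

```text
t: 26.88
ee_pos: [591.2, -100.3, 85.7]
orientation: [2.057, 2.374, 0.0]
ft_force: [-3.6, 0.4, 7.6]
width: 57.9
grasp_force: 30.0
```

Seated on the floor (same height as the blue one). Release, withdraw and check all four.

>>> apply_moves(
  targets=[
    [1, [0, 0, 0], [0, 0, 0]],
    [1, [0, 0, 0], [0, 0, 0]],
    [1, [0, 0, 0], [0, 0, 0]],
    [1, [0, 0, -0.4], [0, 0, 0]],
    [1, [0, 0, -0.8], [0, 0, 0]],
    [1, [0, 0, -0.9], [0, 0, 0]],
    [1, [0, 0, -0.9], [0, 0, 0]],
    [1, [0, 0, 0], [0, 0, 0]],
  ],
)

```text
t: 27.88
ee_pos: [593.7, -100.7, 240.1]
orientation: [2.052, 2.368, 0.007]
ft_force: [0.8, -1.0, 0.3]
width: 87.7
grasp_force: 0.0
```

Run:
```python
from h import *
o=ctrl.get_obs(); print(o["t"],o["ee_pos"],o["width"])
px,K,V=cam("wrist","w14")
y=np.array([-.142,.99])
for l,k in(("orange_module",-156),("yellow_module",-104),("green_module",-52),("blue_module",0)):
    c=np.array([568.9,54])+k*y
    for d in ctrl.masks_of(l,"wrist")[:2]:
        p,i=fit(d["region"],K,V,(*c,.1425),z0=33)
        if i>.3: print(l,round(d["score"],2),d["bbox"],"expected",c.round(1),p.round(3),round(i,3))
px,K,V=cam("top","t2"); hsv=cv2.cvtColor(px,40)
c=px[185:255,300:405]; cv2.imwrite("pics/t2c.png",cv2.resize(c,None,fx=5,fy=5))
px,K,V=cam("scene")
for l,k in(("orange_module",-156),("blue_module",0)):
    c=np.array([568.9,54])+k*y
    for d in ctrl.masks_of(l,"scene"):
        p,i=fit(d["region"],K,V,(*c,.1425),z0=33)
        if i>.3: print("scene",l,round(d["score"],2),c.round(1),p.round(3),round(i,3))
```

```text
27.875 [ 593.65588749 -100.7499631   240.12579867] 87.66276809733684
orange_module 0.72 [276.8, 192.8, 356.3, 259.1] expected [ 591.1 -100.4] [ 5.91128e+02 -9.95450e+01  1.56000e-01] 0.916
yellow_module 0.71 [277.7, 135.6, 358.3, 194.5] expected [583.7 -49. ] [ 5.83548e+02 -4.87770e+01  1.42000e-01] 0.974
green_module 0.92 [272.9, 60.2, 363.7, 119.0] expected [576.3   2.5] [5.759e+02 3.280e+00 1.440e-01] 0.965
blue_module 0.56 [270.9, 0.0, 361.5, 57.8] expected [568.9  54. ] [5.67801e+02 5.89050e+01 1.51000e-01] 0.985
scene orange_module 0.72 [ 591.1 -100.4] [ 5.90945e+02 -9.78550e+01  2.19000e-01] 0.802
scene blue_module 0.71 [568.9  54. ] [5.65865e+02 6.12670e+01 4.98000e-01] 0.771
```

```bash
python3 -c "
from workcell import ctrl
print(ctrl.close_job())"
```

```text
the job is handed in; nothing more can be done
None
```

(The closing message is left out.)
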